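Ratchet down the hold-down nut beside the bronze plaque

ROBOT

A 6-joint arm with a two-finger parallel gripper is mounted at the origin on the work surface. World frame = base frame: x ahead of the robot, y to its left, z up, the work surface at z = 0. Lengths are in mm, angles in degrees, forces in N, time in s.
With the tool pointing down it reaches from about 350 to 1000 mm from the base axis. Payload 7.1 kg.
Tool frame: the origin (TCP) lies at the very end of the fingers, on their centre line; the grasp point (between the pads) lies 19 mm behind it; z points along the fingers, y is the line along which they close (so a half turn about z gives the same grasp; the last joint's range is limited). The gripper opens to 85 mm and grips with 20 to 120 N. Pads are 22 mm wide; open, the fingers measure 114 mm over their backs; the gripper's body (76 mm by 85 mm) begins 54 mm behind the grasp point. The pads swing forward as they close: fully open they stand 13 mm farther back than shut.
Start: joints at [-75.516, 24.242, 93.386, -0, 62.372, -1.089], TCP at [167.81, -602.034, 231.319] pointing down, gripper open.
Joint ranges: [-172.04, 172.04], [-51.8, 120.97], [4.93, 147.93], [-75.15, 255.16], [6.16, 154.13], [-145.62, 145.62]. Speed limits (degrees/s): [136.94, 136.94, 172.46, 180, 180, 180].

INTERFACE

Orientations are given as [roll, pitch, yaw] about the fixed x, y, z axes, in that order (R = Rz(yaw) Ry(pitch) Rx(roll)).
In Python, from rig import manip gives the robot as it stands.
- The arm moves only by the tool send_rows, never from a script. Its argument "moves" is text: rows parted by semicolons, each of 7 numbers parted by spaces: the turn, a rotation vector about the tool's x, y, z in rad, then the shift along the tool's x, y, z in mm, then the closure in counts, from 0 (fully open) to 255 (shut). In form: wx wy wz dx dy dz fingers; .... A call has 1 to 20 rows; each row is the pose to reach, as a shift and turn from the pose commanded when the call began, along the tool's axes at that moment; what a row does not reach only later rows make up. A row lasts 1/12 s, in which the tool goes at most 41.7 mm and 7.16 degrees, less where a joint would pass 70% of its speed; a pose out of reach is approached as far as the arm can. A call with a gripper value outside its range is refused whole. The fingers move at their own pace and stop on an object; "grip_force" is the grip in N (left out, the last holds). Time passes only in rows, so rows that repeat a pose let the fingers close. It gives the time, the measured TCP pose, the force, the opening and the grip force at its end, in the units of the state.
- manip.sense(): the state, without advancing time (a new reading comes with each control period).
- manip.read_camera(name): name is "side" or "top" or "wrist"; returns a dict with "pixels" (480x640x3 uint8, red, green, blue), "camera_matrix" (3x3 intrinsics, pixels), "rvec" (rotation vector, rad) and "tvec" (3), from world to camera coordinates, as OpenCV has them. Camera axes: x right, y down, z forward; pixel columns grow to the right and rows downward; lengths in mm; the calibration is good to about 2 mm. A picture is of the moment at which its call begins. There is no depth.
- manip.sign_off(): hands the job in; it is judged then, once.
The state is a dict: "t": time; "q": joint angles; "joint_velocities": joint speeds; "joint_torque": joint torques, N m; "ee_pos": TCP position; "tcp_rot": TCP orientation; "contact_force": force on the tool from outside, world axes, zero at the start; "wrist_torque": the same for the moment, N m; "width": opening from 0.0 (shut) to 1.0 (fully open); "grasp_force": force on a finger pad.
Only numpy, scipy, OpenCV 4.12 (cv2) and the standard library are available. Lean on these libraries where they do the work, as an engineer would, in place of code of your own. Each camera call takes 0.05 s, during which the arm holds its last target. There are 200 camera calls.

TASK

Take the ratcheting ring spanner off the fire brick, put its ring right down over the hexagon nut of the hold-down clamp, and tighten the nut clockwise with short back-and-forth swings of the handle until you feel it come up firm - stop there, without straining it. Then lift the spanner off and lay it flat on the fire brick again. Turn the nut only with the spanner, do not let anything strike the bronze plaque, and leave the spray bottle, the torch and the wax tin where they stand.

Things in the scene. Friction and masses are not known exactly. Their poses are not given: they have to be found in the camera images.
- wrench_grip (a point): Grip point of the loose steel ratchet ring spanner (0.5 kg): on the handle's centre line, half-way up, 125 mm from the ring's axis. Axes: x from handle to ring, z up. The handle is a flat bar 16 mm wide, 12 mm high, from 61 to 193 mm from the ring's axis; nearer the ring a neck 26 mm wide. Centre of mass 57 mm from the ring's axis. At the start this point sticks out in free air, about 38 mm past the brick's edge.
- wrench_ring (a point): Point on the axis of the spanner's ring, at its flat underside (level with the handle's underside). Head 59 mm diameter, 16 mm high. Axes as wrench_grip. In the head is a dark ratchet insert with a hexagonal through bore, 31 mm across flats. Swinging the handle clockwise (from above) carries the insert; swinging back it clicks round freely, 15 clicks a turn, so up to 24 degrees of a swing are lost.
- wrench_middle (a point): Balance point of the spanner, on its neck 57 mm from the ring's axis, 6 mm above the underside; axes as wrench_grip. The ratchet insert's angle in the head is unknown: its bore drops over the nut only when the flats agree within about 3 degrees, so rest the ring on the nut with a few newtons and swing the handle clockwise until it drops, by about 13 mm. The nut does not turn meanwhile.
- nut_seat (a point): Point on the axis of the clamp's fixed upright stud, at the washer's top under the nut, 47 mm above the table. Axes: z up, y along the strap towards the plaque, -x to the robot side. The hexagon nut (brass colour, 30 mm across flats, 15 mm high, bevelled top) stands on it; the stud, 20 mm diameter, ends 25 mm above it. With the spanner fully home, wrench_ring lies on this point.
- clamp: The hold-down: steel plate 170 x 235 mm, 12 mm high, stud, dark strap 36 mm wide with its top at 44 mm, and a dark steel step block under the strap's heel. Origin on the stud's axis at table height, axes as nut_seat. The step block stands at y -72 to -102 mm, x -17 to +17 mm, up to 85 mm high: from straight towards -x the handle can swing about 65 degrees towards it.
- nut (a joint): Angle of the nut on the stud, rad, growing clockwise from above (tightening); starts between 0.2 and 0.7. It runs with a steady drag of about 0.15 N m until, at 2.6, the strap bears hard on the casting and it turns no further: the handle then feels springy and stiffens as the stud winds up.
- stud (a joint): Elastic wind-up of the clamp's stud (and the nut on it), rad, clockwise from above; it follows the torque on the nut, 0.1 rad for each N m, and springs back to 0 when let go: about 0.015 while the nut runs. Firm is about 0.55 to 0.9 N m (4.5 to 7 N across the handle at the grip point). Above 1.2 N m (10 N at the grip point) the casting's foot is crushed.
- casting: Delicate dark bronze plaque with green patina, fixed under the strap's toe: an upright plate 100 mm wide (x -50 to +50 mm), standing at y 61 to 73 mm, top 100 mm above the table, on a foot. Origin on the stud's axis at table height, axes as nut_seat. From straight towards -x the handle can swing about 40 degrees clockwise, the tightening way, before it would strike the plate.
- brick: Pale fire brick, 114 x 114 mm, 64 mm high, fixed; origin at the centre of its underside. At the start the spanner lies across its top: ring's axis about 30 mm from the middle towards the brick's +x, handle sticking out over the -x edge.
- spray_bottle: Spray bottle with blue liquid, white and blue trigger head, 74 mm diameter, 220 mm tall, loose; origin at the centre of its underside. To be left alone.
- torch: Hand gas torch lying on the table, dark blue handle, brass nozzle, about 270 mm long, 50 mm high, loose; origin on the table near its middle. To be left alone.
- wax_tin: Round wax tin, 74 mm diameter, 44 mm high, loose; origin at the centre of its underside. To be left alone.
Not all that is in view belongs to the job. Of the things that look like the brick, take the one that is nearest to the robot's base at the start.

How it is judged (in metres and radians):
On the way, in this order (a step that is already met when the one before it is completed fails the run):
1. the spanner's ring sits fully down over the nut, on the washer (distance between wrench_ring and nut_seat below 0.005 m and angle between wrench_ring's own z axis and vertical below 0.12 rad), for 0.2 s.
2. with the spanner on it, the nut is turned home and nipped up firm (value of joint nut above 2.56 rad and value of joint stud above 0.045 rad and distance between wrench_ring and nut_seat below 0.008 m), for 0.1 s.
At the end, for the whole second after the job is handed in: nut still home, at 2.54 rad or more; spanner off the nut, lying flat on top of the fire brick (underside within 4 mm of the brick's top at the ring and 6 mm at the grip point, tilt under 0.06 rad, ring within 90 mm of the brick's middle) (value of joint nut above 2.54 rad and z of wrench_ring in the frame of brick between 0.06 and 0.068 m and z of wrench_grip in the frame of brick between 0.064 and 0.076 m and horizontal distance between wrench_ring and brick below 0.09 m and angle between wrench_ring's own z axis and vertical below 0.06 rad); the robot touches nothing.
It fails at once if the nut is strained: over 1.2 N m on it, the casting's foot is crushed (value of joint stud above 0.12 rad).
It fails at once if something strikes or presses the bronze plaque (over 5 N) (contact force between casting and anything else above 5 N).
It fails at once if the nut is turned tighter without the spanner on it (velocity of joint nut above 0.15 rad/s and distance between wrench_ring and nut_seat above 0.03 m).
It fails at once if the spray bottle, the torch or the wax tin is shifted by over 20 mm or tipped (distance of any of spray_bottle, torch, wax_tin from where it was at the start of the episode above 0.02 m or angle between any of spray_bottle, wax_tin's own z axis and vertical above 0.2 rad).
It also fails if it takes over 72 s, if anything falls off the work surface, if the arm or the gripper's body presses on something with over 40 N, if the wrist force passes 120 N, or if a joint passes its speed limit or range.

## Working session

There is one attempt and no reset: what is moved stays moved. The work goes in short steps, Python scripts to look and compute and a tool call to move; the robot and the scene stay as the last step left them, time stands still between calls to the robot, and variables do not carry over. Pictures are saved under pics/ and viewed, at most 13 in all, crops included, and the job is handed in when it is done.

Besides the shell and the picture viewer there is one more tool, called after ">>>" as a command line: name --argument value ..., lists and objects as JSON in quotes. send_rows: Moves the arm, as the interface text tells. Its arguments: {"type":"object","properties":{"moves":{"type":"string"},"grip_force":{"type":"number"}},"required":["moves"]}

```bash
ls; mkdir -p pics
cat > h.py <<'E'
import numpy as np, cv2
from rig import manip
def cam(n):
    c=manip.read_camera(n); return c
def ray(c,uv,z):
    K=np.array(c["camera_matrix"]);R,_=cv2.Rodrigues(np.array(c["rvec"],float));t=np.array(c["tvec"],float).ravel()
    d=R.T@np.linalg.inv(K)@np.array([uv[0],uv[1],1.]);o=-R.T@t
    return o+d*(z-o[2])/d[2]
def proj(c,p):
    return cv2.projectPoints(np.array(p,float).reshape(-1,3),np.array(c["rvec"],float),np.array(c["tvec"],float),np.array(c["camera_matrix"],float),None)[0].reshape(-1,2)
def save(c,n): cv2.imwrite(f"pics/{n}.png",c["pixels"][:,:,::-1])
E
python3 - <<'E'
from h import *
for n in("top","side"):
    c=cam(n);save(c,n+"0");R,_=cv2.Rodrigues(np.array(c["rvec"],float));print(n,-R.T@np.array(c["tvec"]).ravel())
print(manip.sense())
E
```

```text
pics
top [ 285.37456069  -32.91904046 1437.81816073]
side [ 341.27870249 1128.1719596   825.97129825]
{'t': 0.1, 'q': array([-7.55161480e+01,  2.42814358e+01,  9.34294407e+01,  1.10990093e-03,
        6.23735042e+01, -1.08819113e+00]), 'joint_velocities': array([ 0.06072968, -0.07564791, -0.00564647,  0.04522232, -0.16604294,
       -0.00954394]), 'joint_torque': array([-1.35726723e-04, -5.58425188e+01, -2.82446265e+01,  4.23930169e-05,
        2.98992723e-03, -1.31756502e-05]), 'ee_pos': array([ 167.68379896, -601.53955445,  230.59199504]), 'tcp_rot': array([-1.79915653e+02, -2.58492873e-03,  1.55715258e+01]), 'contact_force': array([-0.35642437, -0.1724696 , -0.6067572 ]), 'wrist_torque': array([-0.0136052 ,  0.03516433, -0.04753677]), 'grasp_force': 0.0, 'width': 1.006311640872698}
```

View pics/top0.png

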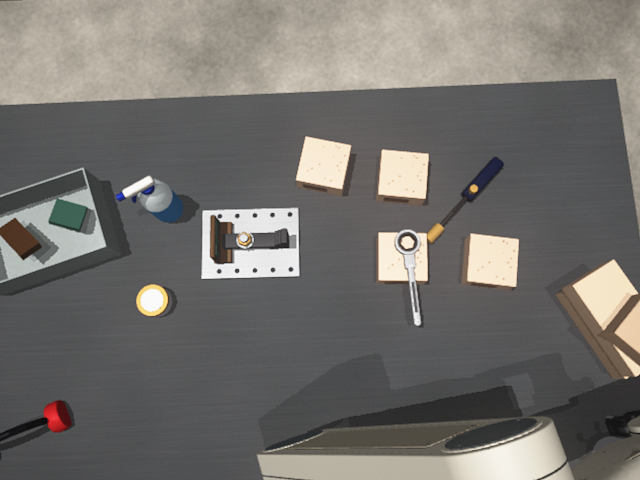

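View pics/side0.png

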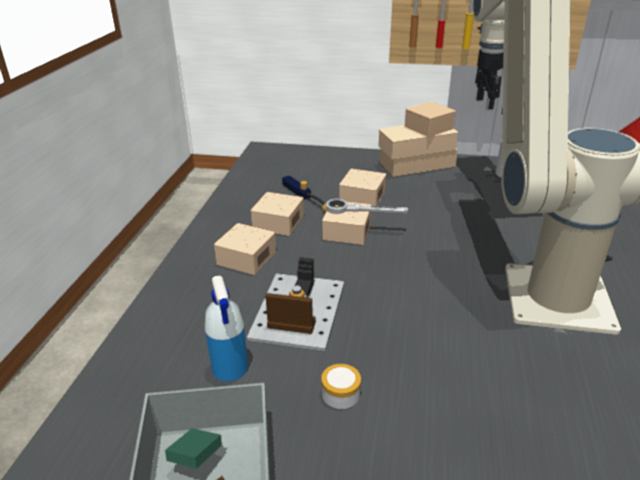

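The top view shows the spanner ring at (408,242), handle end near (417,322), on the brick at (403,258). The nut is at (245,239), with the plaque on its left, at about column 222, and the step block on its right at (281,238). World +y points left in the picture and +x points up. Next I'll measure these points.

Run:
```python
from h import *
c=cam("top");im=c["pixels"][:,:,::-1].copy()
a=cv2.resize(im[200:340,360:470],None,fx=4,fy=4,interpolation=cv2.INTER_CUBIC)
b=cv2.resize(im[195:295,190:310],None,fx=5,fy=5,interpolation=cv2.INTER_CUBIC)
H=max(a.shape[0],b.shape[0])
o=np.zeros((560,440+360,3),np.uint8);o[:a.shape[0],:440]=a;b=cv2.resize(b,(360,300));o[:300,440:]=b
cv2.imwrite("pics/crop.png",o)
for n,uv,z in [("ring",(408,242),80),("hend",(417,322),76),("nut",(245,239),68),("brick",(403,258),64)]: print(n,ray(c,uv,z))
# handle mask: light grey below brick
g=im.astype(int);m=((g.min(2)>110)&(np.ptp(g,2)<30)) if False else ((g.min(2)>110)&((g.max(2)-g.min(2))<30))
r=m[286:330,395:430];ys,xs=np.nonzero(r);xs+=395;ys+=286
L=cv2.fitLine(np.stack([xs,ys],1).astype(np.float32),cv2.DIST_HUBER,0,.01,.01).ravel();print(len(xs),L,ys.max())
# brass hex / plate corners
pm=((g.min(2)>150)&((g.max(2)-g.min(2))<25)).astype(np.uint8);pm[:,:195]=0;pm[:,305:]=0;pm[:200]=0;pm[290:]=0
pm=cv2.morphologyEx(pm,cv2.MORPH_CLOSE,np.ones((25,25)))
k=max(cv2.findContours(pm,0,2)[0],key=cv2.contourArea);R=cv2.minAreaRect(k);bx=cv2.boxPoints(R);print(R)
for p in bx: print(ray(c,p,12))
# brick
hsv=cv2.cvtColor(im,cv2.COLOR_BGR2HSV);bm=((hsv[...,1]>30)&(hsv[...,2]>200)&(hsv[...,0]<25)).astype(np.uint8);bm[:, :365]=0;bm[:,440:]=0;bm[:225]=0;bm[300:]=0
k=np.concatenate([x for x in cv2.findContours(bm,0,2)[0] if cv2.contourArea(x)>30]);R=cv2.minAreaRect(k);print(R)
for p in cv2.boxPoints(R): print(ray(c,p,64))
```

```text
ring [ 551.85078878 -220.21893522   80.        ]
hend [ 368.327944   -228.09994153   76.        ]
nut [578.41422619 157.24445918  68.        ]
brick [ 517.70459195 -208.18341273   64.        ]
256 [1.4933588e-01 9.8878652e-01 4.1474036e+02 3.0680618e+02] 325
((249.43701171875, 242.84591674804688), (69.28280639648438, 98.07164764404297), 89.01223754882812)
[670.49077117 274.74809892  12.        ]
[663.8524617   34.03650193  12.        ]
[492.41223872  36.93331723  12.        ]
[498.80781231 272.04327812  12.        ]
((408.5, 252.5), (55.0, 61.0), 90.0)
[ 598.78842373 -154.98090395   64.        ]
[ 592.33050585 -297.87879401   64.        ]
[ 462.68842278 -287.41973149   64.        ]
[ 468.94032036 -147.14767611   64.        ]
```

View pics/crop.png

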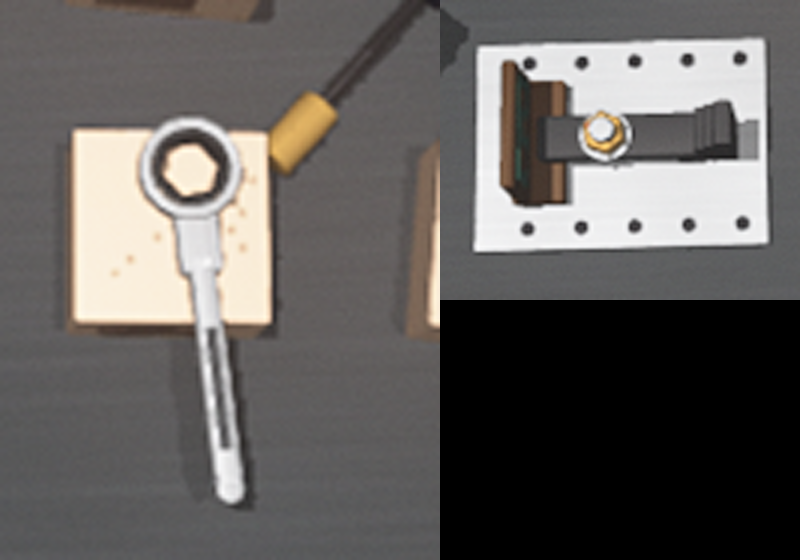

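Run:
```python
from h import *
c=cam("top");s=cam("side")
def U(x,y): return ((x+.5)/4-.5+360,(y+.5)/4-.5+200)
def V(x,y): return ((x-440+.5)/3-.5+190,(y+.5)/3-.5+195)
r=ray(c,U(190,168),80);e=ray(c,U(231,503),76);print("ring",r,"end",e,np.linalg.norm((r-e)[:2]),np.degrees(np.arctan2(*(r-e)[1::-1])))
for p in[(205,300),(223,450),(231,490)]:
  q=ray(c,U(*p),76);print(q,np.degrees(np.arctan2(*(r-q)[1::-1])))
B=[ray(c,U(*p),64) for p in[(72,128),(270,130),(272,323),(75,323)]];print(np.round(B,1),np.mean(B,0))
P=[ray(c,V(*p),12) for p in[(478,46),(767,38),(769,243),(474,251)]];print(np.round(P,1),np.mean(P,0))
for i,j in((1,0),(2,3)): print("yaw y-axis",np.degrees(np.arctan2(*(P[j]-P[i])[1::-1]))-90)
print("stud",ray(c,V(601,130),72),"nut",ray(c,V(605,133),62), "washer",ray(c,V(605.5,136),47))
im=s["pixels"][:,:,::-1]
cr=[cv2.resize(im[y:y+75,x:x+100],None,fx=4,fy=4,interpolation=cv2.INTER_CUBIC) for x,y in((250,250),(315,180))]
cv2.imwrite("pics/side_crop.png",np.hstack(cr))
n=ray(c,V(601,130),72)
print("side proj stud",(proj(s,n)-[250,250])*4,"ring",(proj(s,r)-[315,180])*4)
```

```text
ring [ 552.82205566 -218.26633583   80.        ] end [ 360.76753856 -228.39008586   76.        ] 192.32115810260512 3.0174338111635213
[ 476.35481121 -221.9913072    76.        ] 2.7888615779751857
[ 390.5992098  -226.05717471   76.        ] 2.749547833837022
[ 368.01183098 -228.92225877   76.        ] 3.299948220351422
[[ 582.9 -153.1   64. ]
 [ 576.5 -268.8   64. ]
 [ 463.  -261.2   64. ]
 [ 468.  -148.    64. ]] [ 522.61548085 -207.76971901   64.        ]
[[667.8 268.6  12. ]
 [663.8  32.1  12. ]
 [494.7  36.2  12. ]
 [498.8 272.1  12. ]] [581.29460761 152.22420462  12.        ]
yaw y-axis -0.9623657104351082
yaw y-axis -0.9878711982540551
stud [580.11078937 160.5298414   72.        ] nut [579.73295813 158.85854321  62.        ] washer [580.50501005 160.59313776  47.        ]
side proj stud [[185.70266639 153.49749907]] ring [[84.90992735 95.86854626]]
```

View pics/side_crop.png

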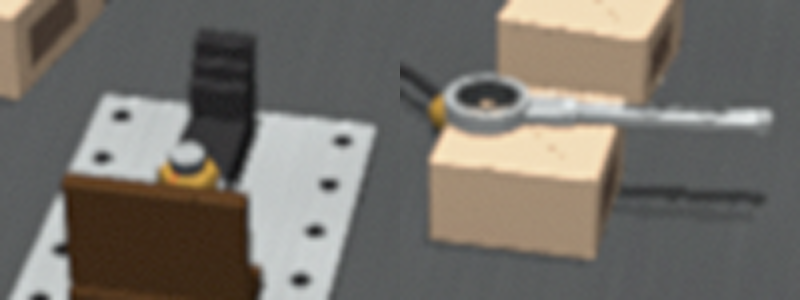

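The side crop agrees with the top view: stud top at (186,150) in the crop and ring centre at (87,97) of its half. That puts the ring at about (552.8,-218.3) with yaw 2.9°, and the stud at about (580.2,160.2) with clamp yaw -1°. Next I go above the grip point.

```bash
cat >> h.py <<'E'
import json,sys
from scipy.spatial.transform import Rotation as Ro
def rel(cur,tgts):
    """cur/tgts: x y z yaw (roll 180). prints wx wy wz dx dy dz"""
    R0=Ro.from_euler('xyz',[180,0,cur[3]],degrees=True)
    for t in tgts:
        w=(R0.inv()*Ro.from_euler('xyz',[180,0,t[3]],degrees=True)).as_rotvec()
        d=R0.inv().apply(np.array(t[:3])-cur[:3])
        print("%.3f %.3f %.4f %.1f %.1f %.1f"%(*w,*d))
S=np.array([580.2,160.2])
def onnut(psi,z,r=125,S=S):
    a=np.radians(psi);return [S[0]-r*np.cos(a),S[1]-r*np.sin(a),z,psi]
E
python3 - <<'E'
from h import *
rel([167.81,-602.034,231.319,15.573],[[428,-224.6,150,2.9],[428,-224.6,51,2.9]])
E
```

```text
0.000 -0.000 0.2212 352.0 -293.7 81.3
0.000 -0.000 0.2212 352.0 -293.7 180.3
```

>>> send_rows --moves "0 0 0.2212 352 -293.7 81.3 0;0 0 0.2212 352 -293.7 81.3 0;0 0 0.2212 352 -293.7 81.3 0;0 0 0.2212 352 -293.7 81.3 0;0 0 0.2212 352 -293.7 81.3 0;0 0 0.2212 352 -293.7 81.3 0;0 0 0.2212 352 -293.7 81.3 0;0 0 0.2212 352 -293.7 81.3 0;0 0 0.2212 352 -293.7 81.3 0;0 0 0.2212 352 -293.7 81.3 0;0 0 0.2212 352 -293.7 81.3 0;0 0 0.2212 352 -293.7 81.3 0;0 0 0.2212 352 -293.7 81.3 0;0 0 0.2212 352 -293.7 81.3 0;0 0 0.2212 352 -293.7 81.3 0;0 0 0.2212 352 -293.7 81.3 0"

```text
t: 1.58
ee_pos: [427.5, -225.9, 150.3]
tcp_rot: [180.0, -0.0, 2.8]
contact_force: [-0.0, -0.3, -0.4]
width: 1.0
grasp_force: 0.0
```

Run:
```python
from h import *
c=cam("wrist");save(c,"w1");s=manip.sense();print(s["t"],s["ee_pos"],s["tcp_rot"],s["contact_force"])
R,_=cv2.Rodrigues(np.array(c["rvec"],float));print(-R.T@np.array(c["tvec"]).ravel(),R)
a=np.radians(2.9);r=np.array([552.8,-218.3]);u=np.array([np.cos(a),np.sin(a)])
print(proj(c,[[*(r),80],[*(r-125*u),76],[*(r-193*u),76]]))
```

```text
1.6333 [ 427.51312878 -225.90349397  150.30916   ] [ 1.79978221e+02 -2.16255127e-02  2.77404859e+00] [ 0.46453921  0.17578975 -1.26240766]
[ 508.65712835 -221.55269377  292.63882599] [[ 4.90611392e-02 -9.98795765e-01  1.55607503e-04]
 [-9.47203672e-01 -4.64774952e-02  3.17246035e-01]
 [-3.16856764e-01 -1.57118439e-02 -9.48343255e-01]]
[[311.18258672  -5.94585554]
 [312.01086925 256.80070766]
 [312.33213656 364.22909616]]
```

View pics/w1.png

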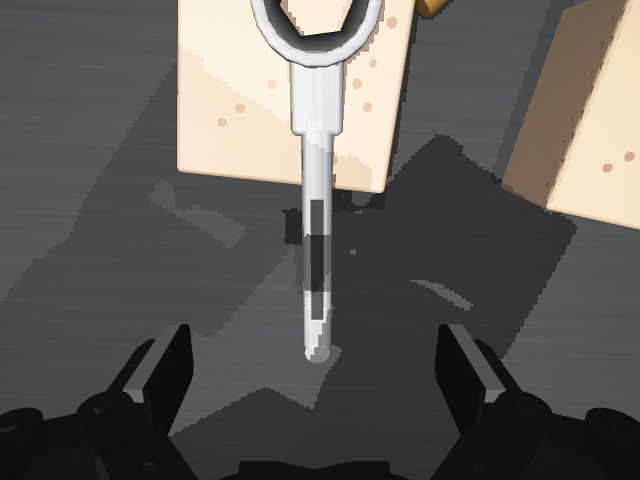

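The wrist view shows the handle centred on column 316-317 (end at row 361) and the fingers centred near column 314. That is aligned within about 2 mm, so I go down and grip.

>>> send_rows --moves "0 0 0 0 1 40 0;0 0 0 0 1 75 0;0 0 0 0 1 95 0;0 0 0 0 1 99 0;0 0 0 0 1 99 0;0 0 0 0 1 99 120;0 0 0 0 1 99 200;0 0 0 0 1 99 255;0 0 0 0 1 99 255;0 0 0 0 1 99 255;0 0 0 0 1 99 255;0 0 0 0 1 99 255;0 0 0 0 1 99 255;0 0 0 0 1 99 255" --grip_force 110

```text
t: 2.8
ee_pos: [428.6, -226.0, 51.7]
tcp_rot: [179.9, -0.1, 2.9]
contact_force: [-2.0, -0.8, 7.5]
width: 0.162
grasp_force: 107.2
```

Run:
```python
from h import *
s=manip.sense();print(s)
```

```text
{'t': 2.8, 'q': array([-2.92052050e+01,  2.99932204e+01,  1.16576288e+02, -1.41996835e-02,
        3.33473503e+01,  5.79033669e+01]), 'joint_velocities': array([-0.16181777, -0.06614463, -0.00178655,  0.02943185, -0.02066514,
        0.01489169]), 'joint_torque': array([  0.88757766, -44.69824433, -13.61106098,   0.1988983 ,
        -0.13684594,  -0.04811884]), 'ee_pos': array([ 428.60372088, -226.00353641,   51.72023243]), 'tcp_rot': array([ 1.79949196e+02, -6.62756073e-02,  2.90331364e+00]), 'contact_force': array([-2.0172632 , -0.80991259,  7.4885801 ]), 'wrist_torque': array([-0.19010262,  0.12306281, -0.06324238]), 'grasp_force': 107.15813040733337, 'width': 0.16190053667627535}
```

>>> send_rows --moves "0 0 0 0 0 -10 255;0 0 0 0 0 -30 255;0 0 0 0 0 -60 255;0 0 0 0 0 -80 255;0 0 0 0 0 -80 255;0 0 0 0 0 -80 255;0 0 0 0 0 -80 255"

```text
t: 3.38
ee_pos: [427.0, -225.0, 130.0]
tcp_rot: [-179.9, 0.1, 2.9]
contact_force: [0.0, 0.3, -5.5]
width: 0.162
grasp_force: 107.6
```

Run:
```python
from h import *
s=manip.sense();print({k:s[k] for k in("ee_pos","tcp_rot","contact_force","wrist_torque","width")})
c=cam("wrist");d=cam("side");t=cam("top")
o=np.zeros((600,800,3),np.uint8);o[:360,:480]=cv2.resize(c["pixels"],(480,360))[:,:,::-1]
k=d["pixels"][150:230,310:430,::-1];o[:213,480:]=cv2.resize(k,(320,213),interpolation=2)
k=t["pixels"][200:330,360:460,::-1];k=cv2.resize(k,None,fx=2.4,fy=2.4,interpolation=2);o[240:240+k.shape[0],500:500+k.shape[1]]=k
cv2.imwrite("pics/lift.png",o)
# predicted, level wrench, from TCP
p=s["ee_pos"];a=np.radians(s["tcp_rot"][2]);u=np.array([np.cos(a),np.sin(a),0]);g=p+[0,0,19]
for n,cc in(("w",c),("s",d),("t",t)): print(n,proj(cc,[g+125*u+[0,0,10],g-68*u+[0,0,6]]))
```

```text
{'ee_pos': array([ 427.01190162, -224.97918298,  130.03390437]), 'tcp_rot': array([-1.79934241e+02,  1.08099903e-01,  2.90665634e+00]), 'contact_force': array([ 0.02406985,  0.25252359, -5.46650986]), 'wrist_torque': array([-0.00347789,  0.37024478, -0.03271373]), 'width': 0.1619878629565865}
w [[ 315.35764896 -109.92810846]
 [ 314.45256932  522.08781522]]
s [[336.79769498 177.65637849]
 [410.5427453  182.60983534]]
t [[411.77634945 234.8358197 ]
 [422.64367677 323.85065477]]
```

View pics/lift.png

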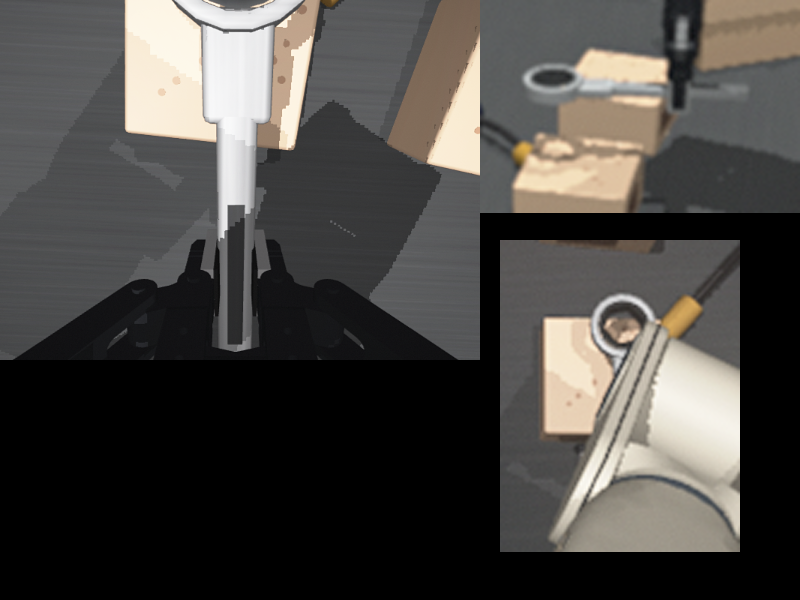

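Side and top views show the wrench held, the ring within about 2 mm of prediction in plan, and perhaps drooping by about 1-2°. On the way I'll look at the nut with the wrist camera.

Run:
```python
from h import *
rel([428,-225.6,131,2.9],[[480,70,135,0]])
```

```text
0.000 -0.000 0.0506 66.9 -292.6 -4.0
```

>>> send_rows --moves "0 0 0.005 5 -20 -4 255;0 0 0.01 11 -50 -4 255;0 0 0.015 18 -80 -4 255;0 0 0.02 25 -110 -4 255;0 0 0.025 32 -140 -4 255;0 0 0.03 39 -170 -4 255;0 0 0.035 46 -200 -4 255;0 0 0.04 53 -230 -4 255;0 0 0.045 60 -260 -4 255;0 0 0.05 65 -280 -4 255;0 0 0.0506 67 -292.6 -4 255;0 0 0.0506 67 -292.6 -4 255;0 0 0.0506 67 -292.6 -4 255;0 0 0.0506 67 -292.6 -4 255;0 0 0.0506 67 -292.6 -4 255"

```text
t: 4.78
ee_pos: [479.7, 69.2, 134.5]
tcp_rot: [180.0, 0.1, -0.1]
contact_force: [0.1, 0.6, -4.6]
width: 0.159
grasp_force: 107.8
```

Run:
```python
from h import *
s=manip.sense();print({k:s[k] for k in("t","ee_pos","tcp_rot","contact_force","wrist_torque","width")})
c=cam("wrist");t=cam("top")
save(c,"w2");np.savez("w2.npz",**{k:np.array(c[k]) for k in c})
print(proj(c,[[580.2,160.2,72],[580.2,160.2,62]]))
p=s["ee_pos"];g=p+[0,0,19]
print(proj(t,[g+[125,0,10]]),proj(c,[g+[64,0,6]]))
```

```text
{'t': 4.7833, 'ee_pos': array([479.65718544,  69.21196201, 134.51278339]), 'tcp_rot': array([ 1.79985544e+02,  7.62482416e-02, -5.11425143e-02]), 'contact_force': array([ 0.08303782,  0.56129092, -4.63904975]), 'wrist_torque': array([ 0.01854367,  0.37064181, -0.00540046]), 'width': 0.15922005182081322}
[[108.33574068  53.80445584]
 [118.19307171  55.98156383]]
[[278.83453946 216.61225795]] [[314.8431788  166.57474094]]
```

View pics/w2.png

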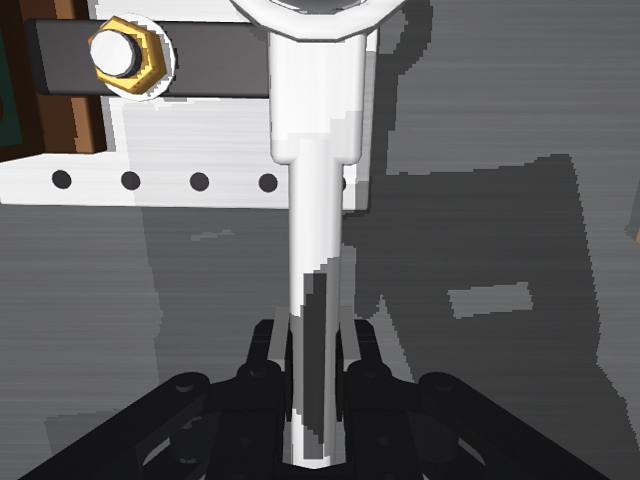

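The wrist view shows the stud top at about (114,54), the hexagon behind it at about (128,56), and the neck shoulder at row 163 (predicted 166.6).

Run:
```python
from h import *
c=dict(np.load("w2.npz"));im=c["pixels"][:,:,::-1]
hsv=cv2.cvtColor(im.copy(),cv2.COLOR_BGR2HSV);roi=np.s_[5:110,60:190]
m=((hsv[...,2]>200)&(hsv[...,1]<25)).astype(np.uint8);
q=np.zeros_like(m);q[25:85,85:140]=m[25:85,85:140];k=max(cv2.findContours(q,0,1)[0],key=cv2.contourArea);e=cv2.fitEllipse(k);print("stud",e,ray(c,e[0],72))
y=((hsv[...,1]>110)&(hsv[...,0]>14)&(hsv[...,0]<35)&(hsv[...,2]>100)).astype(np.uint8);q=np.zeros_like(y);q[roi]=y[roi];q[:,:85]=0
k=cv2.convexHull(np.concatenate(cv2.findContours(q,0,1)[0]));e=cv2.minEnclosingCircle(k);print("hex",cv2.boundingRect(k),e,ray(c,e[0],58))
print("f",c["camera_matrix"][0,0])
for uv,z in(((114,54),72),((272,160),134.5+25-0),((362,160),159.5),((316,163),159.5)): print(uv,ray(c,uv,z))
print("holes",[ray(c,u,12) for u in((62,180),(268,183))])
```

```text
stud ((110.88389587402344, 52.38570785522461), (37.77544403076172, 44.70169448852539), 147.14349365234375) [580.77419115 158.98714515  72.        ]
hex (88, 16, 78, 78) ((126.27570343017578, 53.13966751098633), 40.80401611328125) [581.78510818 157.8965466   58.        ]
f 425.70556282519175
(114, 54) [580.11951009 157.71051767  72.        ]
(272, 160) [545.44626981  80.8998498  159.5       ]
(362, 160) [545.43450603  56.34854702 159.5       ]
(316, 163) [544.62802256  68.89601131 159.5       ]
holes [array([513.33633809, 226.92795459,  12.        ]), array([511.38402488,  98.18406896,  12.        ])]
```

```bash
sed -i 's/580.2,160.2\])/580.5,158.9])/; s/r=125,/r=125.5,/' h.py
python3 - <<'E'
from h import *
rel([480,70,135,0],[onnut(25,120),onnut(50,90),onnut(50,60)])
E
```

```text
0.000 0.000 -0.4363 -13.2 -35.9 15.0
0.000 0.000 -0.8727 19.8 7.2 45.0
0.000 0.000 -0.8727 19.8 7.2 75.0
```

>>> send_rows --moves "0 0 -0.11 -4 -12 0 255;0 0 -0.22 -8 -24 0 255;0 0 -0.33 -11 -32 0 255;0 0 -0.4363 -13.2 -35.9 0 255;0 0 -0.55 -5 -25 0 255;0 0 -0.66 4 -14 0 255;0 0 -0.77 12 -3 0 255;0 0 -0.8727 19.8 7.2 0 255;0 0 -0.8727 19.8 7.2 10 255;0 0 -0.8727 19.8 7.2 25 255;0 0 -0.8727 19.8 7.2 40 255;0 0 -0.8727 19.8 7.2 50 255;0 0 -0.8727 19.8 7.2 50 255;0 0 -0.8727 19.8 7.2 50 255;0 0 -0.8727 19.8 7.2 50 255"

```text
t: 6.13
ee_pos: [500.3, 62.9, 85.3]
tcp_rot: [180.0, -0.0, 50.0]
contact_force: [-0.3, -0.6, -4.5]
width: 0.16
grasp_force: 108.0
```

Run:
```python
from h import *
s=manip.sense();print({k:s[k] for k in("t","ee_pos","tcp_rot","contact_force","wrist_torque","width")})
t=cam("top");d=cam("side")
o=np.hstack([cv2.resize(t["pixels"][190:290,190:290],(400,400),interpolation=2),cv2.resize(d["pixels"][240:340,250:350],(400,400),interpolation=2)])
cv2.imwrite("pics/hover.png",o[:,:,::-1])
p=s["ee_pos"];a=np.radians(s["tcp_rot"][2]);g=p+[0,0,19]+125.5*np.array([np.cos(a),np.sin(a),0])
print((proj(t,[g+[0,0,10],[*S,72]])-190)*4,(proj(d,[g+[0,0,10],[*S,72]])-[250,240])*4+[400,0])
```

```text
{'t': 6.1333, 'ee_pos': array([500.27434765,  62.87391906,  85.3365512 ]), 'tcp_rot': array([ 1.79980189e+02, -2.04036352e-02,  4.99638136e+01]), 'contact_force': array([-0.32451236, -0.55147771, -4.48104516]), 'wrist_torque': array([-0.22724439,  0.19195349, -0.00741091]), 'width': 0.16018246654397603}
[[205.2221208  174.97534541]
 [216.122215   191.22256674]] [[582.21568189 128.68790015]
 [585.65247463 191.64797413]]
```

View pics/hover.png

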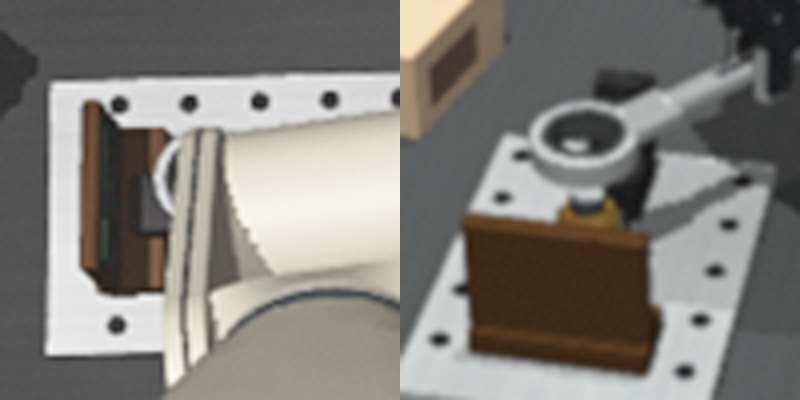

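The side crop shows the ring centred above the stud: ring (585,133), stud (587,193). I go down until it touches.

>>> send_rows --moves "0 0 0 0 0 10 255;0 0 0 0 0 20 255;0 0 0 0 0 28 255;0 0 0 0 0 30 255;0 0 0 0 0 31 255;0 0 0 0 0 32 255;0 0 0 0 0 32 255;0 0 0 0 0 32 255"

```text
t: 6.9
ee_pos: [500.2, 62.8, 53.2]
tcp_rot: [180.0, -0.0, 50.0]
contact_force: [0.1, -0.6, -4.9]
width: 0.166
grasp_force: 108.0
```

>>> send_rows --moves "0 0 0 0 0 1 255;0 0 0 0 0 2 255;0 0 0 0 0 2 255;0 0 0 0 0 2 255"

```text
t: 7.23
ee_pos: [500.0, 62.8, 51.1]
tcp_rot: [180.0, -0.0, 50.0]
contact_force: [-0.6, 0.2, -3.5]
width: 0.165
grasp_force: 108.0
```

>>> send_rows --moves "0 0 0 0 0 1 255;0 0 0 0 0 2 255;0 0 0 0 0 2 255;0 0 0 0 0 2 255"

```text
t: 7.57
ee_pos: [500.1, 62.8, 49.0]
tcp_rot: [-180.0, -0.0, 50.0]
contact_force: [0.5, 0.2, -4.5]
width: 0.162
grasp_force: 108.0
```

>>> send_rows --moves "0 0 0 0 0 1 255;0 0 0 0 0 2 255;0 0 0 0 0 2 255;0 0 0 0 0 2 255"

```text
t: 7.9
ee_pos: [500.2, 62.8, 47.1]
tcp_rot: [180.0, -0.0, 50.0]
contact_force: [-0.1, -0.4, -3.9]
width: 0.161
grasp_force: 108.2
```

>>> send_rows --moves "0 0 0 0 0 1 255;0 0 0 0 0 2 255;0 0 0 0 0 2 255;0 0 0 0 0 2 255"

```text
t: 8.23
ee_pos: [500.2, 62.8, 45.1]
tcp_rot: [180.0, -0.0, 50.0]
contact_force: [-0.3, -1.4, -0.6]
width: 0.161
grasp_force: 108.7
```

Run:
```python
from h import *
s=manip.sense();print({k:s[k] for k in("t","ee_pos","tcp_rot","contact_force","wrist_torque","width")})
```

```text
{'t': 8.2333, 'ee_pos': array([500.19121007,  62.81044233,  45.13657625]), 'tcp_rot': array([ 1.79986972e+02, -1.84014815e-02,  4.99949440e+01]), 'contact_force': array([-0.30844356, -1.3927307 , -0.55044138]), 'wrist_torque': array([ 0.06789603,  0.01101417, -0.03476918]), 'width': 0.16098429056666186}
```

Run:
```python
from h import *
c=onnut(50,45)
rel(c,[onnut(50-3*i,44) for i in range(0,6)])
```

```text
0.000 0.000 0.0000 0.0 -0.0 1.0
0.000 -0.000 0.0524 0.2 -6.6 1.0
-0.000 -0.000 0.1047 0.7 -13.1 1.0
0.000 -0.000 0.1571 1.5 -19.6 1.0
0.000 -0.000 0.2094 2.7 -26.1 1.0
0.000 -0.000 0.2618 4.3 -32.5 1.0
```

>>> send_rows --moves "0 0 0.026 0 -3.3 1 255;0 0 0.0524 0.2 -6.6 1 255;0 0 0.079 0.4 -9.9 1 255;0 0 0.1047 0.7 -13.1 1 255;0 0 0.131 1.1 -16.4 1 255;0 0 0.1571 1.5 -19.6 1 255"

```text
t: 8.73
ee_pos: [486.4, 76.8, 44.3]
tcp_rot: [180.0, -0.1, 40.9]
contact_force: [-0.4, 0.5, 0.0]
width: 0.164
grasp_force: 108.8
```

>>> send_rows --moves "0 0 0.026 0 -3.3 0 255;0 0 0.0524 0.2 -6.6 0 255;0 0 0.079 0.4 -9.9 0 255;0 0 0.1047 0.7 -13.1 0 255;0 0 0.131 1.1 -16.4 0 255;0 0 0.1571 1.5 -19.6 0 255"

```text
t: 9.23
ee_pos: [474.4, 92.6, 44.3]
tcp_rot: [180.0, -0.0, 31.9]
contact_force: [-0.2, 1.0, -0.1]
width: 0.161
grasp_force: 108.7
```

>>> send_rows --moves "0 0 0.026 0 -3.3 0 255;0 0 0.0524 0.2 -6.6 0 255;0 0 0.079 0.4 -9.9 0 255;0 0 0.1047 0.7 -13.1 0 255;0 0 0.131 1.1 -16.4 0 255;0 0 0.1571 1.5 -19.6 0 255"

```text
t: 9.73
ee_pos: [466.0, 110.3, 44.1]
tcp_rot: [180.0, -0.1, 23.0]
contact_force: [2.5, 2.7, -4.9]
width: 0.164
grasp_force: 108.1
```

Vertical contact has vanished, so the ring has probably engaged. I'll try going down.

>>> send_rows --moves "0 0 0 0 0 1 255;0 0 0 0 0 2 255;0 0 0 0 0 3 255;0 0 0 0 0 3 255;0 0 0 0 0 3 255"

```text
t: 10.15
ee_pos: [466.1, 109.9, 41.2]
tcp_rot: [180.0, -0.1, 23.0]
contact_force: [4.1, 3.2, -2.2]
width: 0.157
grasp_force: 108.5
```

Run:
```python
from h import *
s=manip.sense();print({k:s[k] for k in("t","ee_pos","tcp_rot","contact_force","wrist_torque","width")})
```

```text
{'t': 10.15, 'ee_pos': array([466.07365496, 109.89873074,  41.24317312]), 'tcp_rot': array([ 1.79982932e+02, -1.06668374e-01,  2.30219256e+01]), 'contact_force': array([ 4.08795953,  3.15075972, -2.18472222]), 'wrist_torque': array([ 0.60731139, -0.64390757,  0.34407953]), 'width': 0.1571575352942259}
```

>>> send_rows --moves "0 0 0 0.7 0 0 255;0 0 0 1 0 1 255;0 0 0 1 0 2 255;0 0 0 1 0 3 255;0 0 0 1 0 3 255;0 0 0 1 0 3 255"

```text
t: 10.65
ee_pos: [466.0, 110.1, 38.0]
tcp_rot: [180.0, 0.0, 23.0]
contact_force: [1.5, 1.4, -0.6]
width: 0.157
grasp_force: 108.7
```

```bash
cat > q.py <<'E'
from h import *
s=manip.sense();a=np.radians(s["tcp_rot"][2]);f=s["contact_force"]
w=s["wrist_torque"]
print("t",s["t"],s["ee_pos"].round(2),s["tcp_rot"].round(2),"along %.2f left %.2f z %.2f"%(f[0]*np.cos(a)+f[1]*np.sin(a),-f[0]*np.sin(a)+f[1]*np.cos(a),f[2]),"torque",w.round(3),"w",s["width"])
E
python3 q.py
```

```text
t 10.65 [466.02 110.07  37.98] [180.   0.  23.] along 1.91 left 0.76 z -0.59 torque [ 0.403 -0.548  0.169] w 0.157243495526847
```

>>> send_rows --moves "0 0 0 0.4 0 0 255;0 0 0 0.6 0 1 255;0 0 0 0.6 0 2 255;0 0 0 0.6 0 3 255;0 0 0 0.6 0 3 255;0 0 0 0.6 0 3 255"

```text
t: 11.15
ee_pos: [466.1, 110.2, 34.8]
tcp_rot: [-180.0, 0.1, 23.0]
contact_force: [-1.0, -1.1, 1.3]
width: 0.16
grasp_force: 108.9
```

```bash
python3 q.py
```

```text
t 11.15 [466.11 110.21  34.85] [-1.7999e+02  6.0000e-02  2.2990e+01] along -1.34 left -0.68 z 1.29 torque [ 0.217 -0.165  0.228] w 0.1599701488351348
```

>>> send_rows --moves "0 0 0 -0.3 0 1 255;0 0 0 -0.3 0 2 255;0 0 0 -0.3 0 2 255;0 0 0 -0.3 0 2 255"

```text
t: 11.48
ee_pos: [466.2, 110.2, 33.0]
tcp_rot: [-180.0, 0.0, 23.0]
contact_force: [-2.2, -0.0, 1.4]
width: 0.161
grasp_force: 108.9
```

```bash
python3 q.py
```

```text
t 11.4833 [466.19 110.22  32.97] [-1.8e+02  2.0e-02  2.3e+01] along -2.07 left 0.84 z 1.36 torque [ 0.199 -0.17   0.235] w 0.16076924044110646
```

>>> send_rows --moves "0 0 0 -0.3 0 1 255;0 0 0 -0.3 0 2 255;0 0 0 -0.3 0 2 255;0 0 0 -0.3 0 2 255"

```text
t: 11.82
ee_pos: [466.2, 110.2, 31.1]
tcp_rot: [180.0, -0.0, 23.0]
contact_force: [-0.9, 0.6, 5.1]
width: 0.157
grasp_force: 109.4
```

```bash
python3 q.py
```

```text
t 11.8167 [466.16 110.18  31.14] [ 1.8e+02 -2.0e-02  2.3e+01] along -0.61 left 0.89 z 5.08 torque [ 0.327 -0.298  0.307] w 0.1570449687620163
```

Run:
```python
import numpy as np
for st,n in((3,15),(5,17)):
  print("; ".join("0 0 %.4f %.1f %.1f 0 255"%(np.radians(a),125.5*(1-np.cos(np.radians(a))),-125.5*np.sin(np.radians(a))) for a in st*np.arange(1,n+1)))
print("; ".join("0 0 %.4f %.1f %.1f 0 255"%(-np.radians(a),125.5*(1-np.cos(np.radians(a))),125.5*np.sin(np.radians(a))) for a in 5*np.arange(1,18)))
```

```text
0 0 0.0524 0.2 -6.6 0 255; 0 0 0.1047 0.7 -13.1 0 255; 0 0 0.1571 1.5 -19.6 0 255; 0 0 0.2094 2.7 -26.1 0 255; 0 0 0.2618 4.3 -32.5 0 255; 0 0 0.3142 6.1 -38.8 0 255; 0 0 0.3665 8.3 -45.0 0 255; 0 0 0.4189 10.9 -51.0 0 255; 0 0 0.4712 13.7 -57.0 0 255; 0 0 0.5236 16.8 -62.7 0 255; 0 0 0.5760 20.2 -68.4 0 255; 0 0 0.6283 24.0 -73.8 0 255; 0 0 0.6807 28.0 -79.0 0 255; 0 0 0.7330 32.2 -84.0 0 255; 0 0 0.7854 36.8 -88.7 0 255
0 0 0.0873 0.5 -10.9 0 255; 0 0 0.1745 1.9 -21.8 0 255; 0 0 0.2618 4.3 -32.5 0 255; 0 0 0.3491 7.6 -42.9 0 255; 0 0 0.4363 11.8 -53.0 0 255; 0 0 0.5236 16.8 -62.7 0 255; 0 0 0.6109 22.7 -72.0 0 255; 0 0 0.6981 29.4 -80.7 0 255; 0 0 0.7854 36.8 -88.7 0 255; 0 0 0.8727 44.8 -96.1 0 255; 0 0 0.9599 53.5 -102.8 0 255; 0 0 1.0472 62.7 -108.7 0 255; 0 0 1.1345 72.5 -113.7 0 255; 0 0 1.2217 82.6 -117.9 0 255; 0 0 1.3090 93.0 -121.2 0 255; 0 0 1.3963 103.7 -123.6 0 255; 0 0 1.4835 114.6 -125.0 0 255
0 0 -0.0873 0.5 10.9 0 255; 0 0 -0.1745 1.9 21.8 0 255; 0 0 -0.2618 4.3 32.5 0 255; 0 0 -0.3491 7.6 42.9 0 255; 0 0 -0.4363 11.8 53.0 0 255; 0 0 -0.5236 16.8 62.7 0 255; 0 0 -0.6109 22.7 72.0 0 255; 0 0 -0.6981 29.4 80.7 0 255; 0 0 -0.7854 36.8 88.7 0 255; 0 0 -0.8727 44.8 96.1 0 255; 0 0 -0.9599 53.5 102.8 0 255; 0 0 -1.0472 62.7 108.7 0 255; 0 0 -1.1345 72.5 113.7 0 255; 0 0 -1.2217 82.6 117.9 0 255; 0 0 -1.3090 93.0 121.2 0 255; 0 0 -1.3963 103.7 123.6 0 255; 0 0 -1.4835 114.6 125.0 0 255
```

>>> send_rows --moves "0 0 0.0524 0.2 -6.6 0 255; 0 0 0.1047 0.7 -13.1 0 255; 0 0 0.1571 1.5 -19.6 0 255; 0 0 0.2094 2.7 -26.1 0 255; 0 0 0.2618 4.3 -32.5 0 255; 0 0 0.3142 6.1 -38.8 0 255; 0 0 0.3665 8.3 -45.0 0 255"

```text
t: 12.4
ee_pos: [456.4, 155.1, 31.2]
tcp_rot: [-180.0, -0.0, 1.8]
contact_force: [-0.6, -0.2, 4.1]
width: 0.164
grasp_force: 109.2
```

```bash
sed -i 's/^print("t"/L=-f[0]*np.sin(a)+f[1]*np.cos(a)\nprint("T_cw %.3f"%(w[2]-.1255*L))\nprint("t"/' q.py; python3 q.py
python3 - <<'E'
from h import *
d=cam("side")
o=cv2.resize(d["pixels"][240:340,230:350],(720,600),interpolation=2);cv2.imwrite("pics/home.png",o[:,:,::-1])
print((proj(d,[[*S,72],[*S,63],[*S,76]])-[230,240])*6)
E
```

```text
T_cw 0.171
t 12.4 [456.38 155.1   31.22] [-1.80e+02 -4.00e-02  1.85e+00] along -0.58 left -0.20 z 4.07 torque [-0.078 -0.496  0.146] w 0.16355947858561604
[[398.47871195 287.4719612 ]
 [399.25691737 307.09369234]
 [398.13088649 278.70186338]]
```

View pics/home.png

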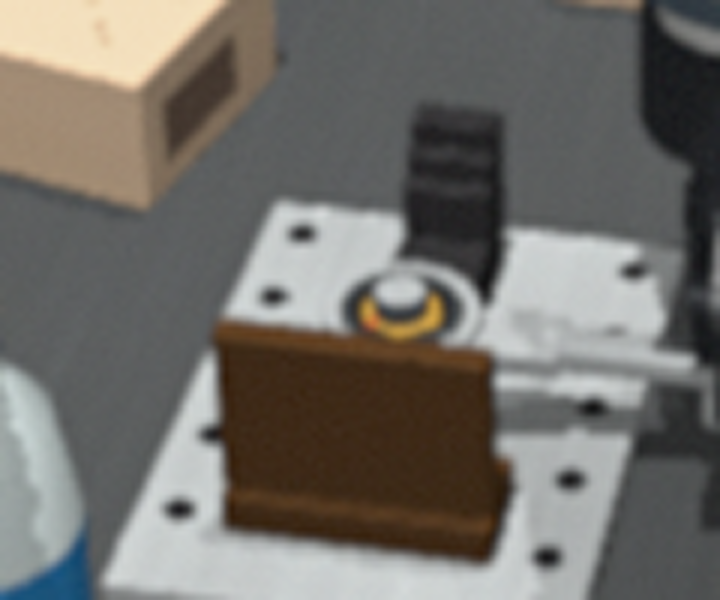

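The side crop shows the stud standing about 9 mm proud of the ring top at (400,300), so the ring is fully home. The running torque of about 0.17 N m matches the stated drag. I'll finish this swing and swing back.

>>> send_rows --moves "0 0 0.0524 0.2 -6.6 0 255; 0 0 0.1047 0.7 -13.1 0 255; 0 0 0.1571 1.5 -19.6 0 255; 0 0 0.2094 2.7 -26.1 0 255; 0 0 0.2618 4.3 -32.5 0 255; 0 0 0.3142 6.1 -38.8 0 255; 0 0 0.3665 8.3 -45.0 0 255;0 0 0.4189 10.9 -51.0 0 255;0 0 0.4189 10.9 -51.0 0 255"

```text
t: 13.2
ee_pos: [465.8, 206.7, 31.2]
tcp_rot: [-180.0, -0.0, -22.0]
contact_force: [0.0, -2.2, 4.6]
width: 0.162
grasp_force: 109.3
```

```bash
python3 q.py; python3 -c "
from h import *
print(manip.sense()['q'].round(1))"
```

```text
T_cw 0.168
t 13.2 [465.83 206.71  31.2 ] [-1.7997e+02 -3.0000e-02 -2.2030e+01] along 0.86 left -2.02 z 4.63 torque [-0.501 -0.63  -0.085] w 0.1620688153066209
[ 22.6  33.6 113.6  -0.   32.8 134.6]
```

>>> send_rows --moves "0 0 -0.0524 0.2 6.6 0 255;0 0 -0.1309 1.1 16.4 0 255; 0 0 -0.1745 1.9 21.8 0 255; 0 0 -0.2618 4.3 32.5 0 255; 0 0 -0.3491 7.6 42.9 0 255; 0 0 -0.4363 11.8 53.0 0 255; 0 0 -0.5236 16.8 62.7 0 255; 0 0 -0.6109 22.7 72.0 0 255; 0 0 -0.6981 29.4 80.7 0 255; 0 0 -0.7854 36.8 88.7 0 255; 0 0 -0.8727 44.8 96.1 0 255; 0 0 -0.9599 53.5 102.8 0 255; 0 0 -1.0472 62.7 108.7 0 255; 0 0 -1.1345 72.5 113.7 0 255; 0 0 -1.2217 82.6 117.9 0 255; 0 0 -1.3090 93.0 121.2 0 255;0 0 -1.3090 93.0 121.2 0 255"

```text
t: 14.62
ee_pos: [507.2, 58.0, 31.2]
tcp_rot: [180.0, -0.0, 53.3]
contact_force: [-1.0, 5.3, 4.8]
width: 0.167
grasp_force: 109.4
```

```bash
python3 q.py
```

```text
T_cw 0.002
t 14.6167 [507.23  58.04  31.2 ] [ 1.7996e+02 -5.0000e-02  5.3260e+01] along 3.65 left 3.99 z 4.79 torque [ 1.329 -0.297  0.502] w 0.16651882005258947
```

>>> send_rows --moves "0 0 0.0524 0.7 -7 0 255; 0 0 0.1047 1.2 -13.5 0 255; 0 0 0.1571 2 -20 0 255; 0 0 0.2094 3.2 -26.5 0 255; 0 0 0.2618 4.8 -32.9 0 255; 0 0 0.3142 6.6 -39.2 0 255; 0 0 0.3665 8.8 -45.4 0 255; 0 0 0.4189 11.4 -51.4 0 255; 0 0 0.4712 14.2 -57.4 0 255; 0 0 0.5236 17.3 -63.1 0 255; 0 0 0.5760 20.7 -68.8 0 255; 0 0 0.6283 24.5 -74.2 0 255; 0 0 0.6807 28.5 -79.4 0 255; 0 0 0.7330 32.7 -84.4 0 255; 0 0 0.7854 37.3 -89.1 0 255; 0 0 0.7854 37.3 -89.1 0 255"

```text
t: 15.95
ee_pos: [457.3, 143.0, 31.2]
tcp_rot: [-180.0, -0.1, 7.9]
contact_force: [1.1, -2.4, 4.1]
width: 0.159
grasp_force: 109.4
```

```bash
python3 q.py
```

```text
T_cw 0.160
t 15.95 [457.29 142.97  31.19] [-1.80e+02 -6.00e-02  7.86e+00] along 0.80 left -2.49 z 4.06 torque [-0.265 -0.797 -0.153] w 0.1589931555236266
```

>>> send_rows --moves "0 0 0.0524 0.2 -6.6 0 255; 0 0 0.1047 0.7 -13.1 0 255; 0 0 0.1571 1.5 -19.6 0 255; 0 0 0.2094 2.7 -26.1 0 255; 0 0 0.2094 2.7 -26.1 0 255"

```text
t: 16.37
ee_pos: [456.6, 168.9, 31.2]
tcp_rot: [-180.0, -0.1, -4.0]
contact_force: [2.0, -2.1, 3.9]
width: 0.159
grasp_force: 109.4
```

```bash
python3 q.py
```

```text
T_cw 0.107
t 16.3667 [456.64 168.92  31.17] [-1.7999e+02 -6.0000e-02 -4.0300e+00] along 2.18 left -1.93 z 3.85 torque [-0.438 -0.877 -0.135] w 0.15897860884839066
```

>>> send_rows --moves "0 0 0.026 0 -3.3 0 255; 0 0 0.0524 0.2 -6.6 0 255; 0 0 0.0524 0.2 -6.6 0 255"

```text
t: 16.62
ee_pos: [457.3, 174.9, 31.1]
tcp_rot: [-180.0, -0.0, -6.9]
contact_force: [1.2, -2.5, 4.4]
width: 0.161
grasp_force: 109.4
```

```bash
python3 q.py
```

```text
T_cw 0.253
t 16.6167 [457.26 174.92  31.11] [-1.80e+02 -4.00e-02 -6.93e+00] along 1.45 left -2.38 z 4.43 torque [-0.449 -0.868 -0.046] w 0.16067891888503713
```

>>> send_rows --moves "0 0 0.026 0 -3.3 0 255; 0 0 0.0436 0.2 -5.5 0 255; 0 0 0.0436 0.2 -5.5 0 255; 0 0 0.0436 0.2 -5.5 0 255"

```text
t: 16.95
ee_pos: [458.1, 180.3, 31.1]
tcp_rot: [-180.0, -0.0, -9.4]
contact_force: [2.3, -2.2, 5.1]
width: 0.164
grasp_force: 109.4
```

```bash
python3 q.py
```

```text
T_cw 0.216
t 16.95 [458.08 180.3   31.08] [-1.80e+02 -2.00e-02 -9.42e+00] along 2.66 left -1.79 z 5.14 torque [-0.416 -0.969 -0.008] w 0.16383955681904008
```

Still running. I continue in 3° steps.

>>> send_rows --moves "0 0 0.026 0 -3.3 0 255; 0 0 0.0524 0.2 -6.6 0 255; 0 0 0.0524 0.2 -6.6 0 255"

```text
t: 17.2
ee_pos: [459.5, 187.1, 31.1]
tcp_rot: [-180.0, -0.0, -12.5]
contact_force: [2.6, -3.0, 4.3]
width: 0.17
grasp_force: 109.4
```

```bash
python3 q.py
```

```text
T_cw 0.162
t 17.2 [459.46 187.07  31.09] [-1.7999e+02 -2.0000e-02 -1.2490e+01] along 3.18 left -2.38 z 4.34 torque [-0.641 -0.992 -0.137] w 0.1701850839877186
```

>>> send_rows --moves "0 0 0.026 0.4 -3.3 0 255; 0 0 0.0524 0.7 -6.6 0 255; 0 0 0.0524 0.7 -6.6 0 255"

```text
t: 17.45
ee_pos: [461.1, 193.3, 31.0]
tcp_rot: [180.0, 0.0, -15.5]
contact_force: [0.2, -3.3, 5.1]
width: 0.161
grasp_force: 109.5
```

```bash
python3 q.py
```

```text
T_cw 0.239
t 17.45 [461.08 193.25  30.98] [ 1.7998e+02  2.0000e-02 -1.5470e+01] along 1.11 left -3.11 z 5.08 torque [-0.657 -0.907 -0.15 ] w 0.16137610267699412
```

>>> send_rows --moves "0 0 0.026 0 -3.3 0 255; 0 0 0.0524 0.2 -6.6 0 255; 0 0 0.0524 0.2 -6.6 0 255"

```text
t: 17.7
ee_pos: [463.1, 199.5, 31.0]
tcp_rot: [180.0, 0.0, -18.5]
contact_force: [0.7, -3.2, 4.9]
width: 0.159
grasp_force: 109.5
```

```bash
python3 q.py
```

```text
T_cw 0.232
t 17.7 [463.05 199.53  30.99] [ 1.7998e+02  2.0000e-02 -1.8460e+01] along 1.66 left -2.83 z 4.86 torque [-0.679 -0.873 -0.123] w 0.15863116588067602
```

>>> send_rows --moves "0 0 0.026 0 -3.3 0 255; 0 0 0.0524 0.2 -6.6 0 255; 0 0 0.0524 0.2 -6.6 0 255"

```text
t: 17.95
ee_pos: [465.3, 205.7, 31.0]
tcp_rot: [180.0, 0.0, -21.5]
contact_force: [2.2, -3.7, 6.1]
width: 0.165
grasp_force: 109.5
```

```bash
python3 q.py
```

```text
T_cw 0.227
t 17.95 [465.31 205.69  30.97] [ 1.7997e+02  2.0000e-02 -2.1460e+01] along 3.42 left -2.67 z 6.14 torque [-0.784 -0.857 -0.109] w 0.16490629248704022
```

>>> send_rows --moves "0 0 -0.0524 0.2 6.6 -0.5 255;0 0 -0.1309 1.1 16.4 -0.5 255; 0 0 -0.1745 1.9 21.8 -0.5 255; 0 0 -0.2618 4.3 32.5 -0.5 255; 0 0 -0.3491 7.6 42.9 -0.5 255; 0 0 -0.4363 11.8 53.0 -0.5 255; 0 0 -0.5236 16.8 62.7 -0.5 255; 0 0 -0.6109 22.7 72.0 -0.5 255; 0 0 -0.6981 29.4 80.7 -0.5 255; 0 0 -0.7854 36.8 88.7 -0.5 255; 0 0 -0.8727 44.8 96.1 -0.5 255; 0 0 -0.9599 53.5 102.8 -0.5 255; 0 0 -1.0472 62.7 108.7 -0.5 255; 0 0 -1.0472 62.7 108.7 -0.5 255"

```text
t: 19.12
ee_pos: [483.8, 80.6, 31.3]
tcp_rot: [-180.0, 0.1, 38.7]
contact_force: [-1.7, 2.3, 4.4]
width: 0.162
grasp_force: 109.3
```

```bash
python3 q.py
```

```text
T_cw 0.017
t 19.1167 [483.82  80.62  31.34] [-1.7995e+02  5.0000e-02  3.8700e+01] along 0.16 left 2.86 z 4.38 torque [ 0.799 -0.301  0.376] w 0.16208169860797922
```

>>> send_rows --moves "0 0 0.026 0 -3.3 0 255; 0 0 0.0524 0.2 -6.6 0 255; 0 0 0.07 0.3 -8.8 0 255; 0 0 0.07 0.3 -8.8 0 255"

```text
t: 19.45
ee_pos: [477.6, 89.2, 31.3]
tcp_rot: [-180.0, 0.1, 34.4]
contact_force: [-2.0, -1.9, 4.7]
width: 0.163
grasp_force: 109.4
```

```bash
python3 q.py
```

```text
T_cw -0.023
t 19.45 [477.63  89.16  31.34] [-1.7996e+02  7.0000e-02  3.4400e+01] along -2.70 left -0.49 z 4.71 torque [-0.002 -0.34  -0.084] w 0.1626257554787695
```

>>> send_rows --moves "0 0 0.026 0 -3.3 0 255; 0 0 0.0524 0.2 -6.6 0 255; 0 0 0.07 0.3 -8.8 0 255; 0 0 0.07 0.3 -8.8 0 255"

```text
t: 19.78
ee_pos: [473.3, 96.4, 31.4]
tcp_rot: [-180.0, 0.1, 30.5]
contact_force: [-1.7, -3.1, 4.4]
width: 0.16
grasp_force: 109.3
```

```bash
python3 q.py
```

```text
T_cw 0.109
t 19.7833 [473.34  96.38  31.42] [-1.7998e+02  5.0000e-02  3.0450e+01] along -3.07 left -1.78 z 4.45 torque [-0.094 -0.324 -0.115] w 0.15966830707775873
```

>>> send_rows --moves "0 0 0.026 -0.3 -3.3 0 255; 0 0 0.0524 -0.2 -6.6 0 255; 0 0 0.0524 -0.2 -6.6 0 255; 0 0 0.0524 -0.2 -6.6 0 255"

```text
t: 20.12
ee_pos: [470.1, 101.7, 31.4]
tcp_rot: [-180.0, 0.0, 27.6]
contact_force: [-0.9, -1.4, 3.1]
width: 0.161
grasp_force: 109.3
```

```bash
python3 q.py
```

```text
T_cw 0.205
t 20.1167 [470.14 101.75  31.44] [-1.7999e+02  4.0000e-02  2.7560e+01] along -1.45 left -0.77 z 3.09 torque [ 0.085 -0.249  0.108] w 0.16108110951848273
```

>>> send_rows --moves "0 0 0.026 0 -3.3 0 255; 0 0 0.0524 0.2 -6.6 0 255; 0 0 0.0524 0.2 -6.6 0 255"

```text
t: 20.37
ee_pos: [467.3, 107.8, 31.4]
tcp_rot: [-180.0, 0.0, 24.5]
contact_force: [-1.7, -2.8, 4.0]
width: 0.165
grasp_force: 109.3
```

```bash
python3 q.py
```

```text
T_cw 0.215
t 20.3667 [467.27 107.77  31.44] [-1.7999e+02  4.0000e-02  2.4490e+01] along -2.69 left -1.88 z 4.03 torque [-0.132 -0.267 -0.021] w 0.1646778971755024
```

>>> send_rows --moves "0 0 0.026 -0.2 -3.3 0 255; 0 0 0.0524 -0.1 -6.6 0 255; 0 0 0.0524 -0.1 -6.6 0 255"

```text
t: 20.62
ee_pos: [464.8, 113.8, 31.5]
tcp_rot: [180.0, 0.0, 21.5]
contact_force: [-1.8, -1.5, 4.2]
width: 0.16
grasp_force: 109.3
```

```bash
python3 q.py
```

```text
T_cw 0.044
t 20.6167 [464.77 113.76  31.48] [1.800e+02 1.000e-02 2.151e+01] along -2.28 left -0.76 z 4.21 torque [-0.125 -0.302 -0.051] w 0.16014684299875767
```

>>> send_rows --moves "0 0 0.026 0 -3.3 0 255; 0 0 0.0524 0.2 -6.6 0 255; 0 0 0.07 0.3 -8.8 0 255; 0 0 0.07 0.3 -8.8 0 255"

```text
t: 20.95
ee_pos: [461.9, 122.1, 31.5]
tcp_rot: [180.0, 0.0, 17.5]
contact_force: [-1.2, -1.7, 3.4]
width: 0.161
grasp_force: 109.3
```

```bash
python3 q.py
```

```text
T_cw 0.115
t 20.95 [461.87 122.05  31.5 ] [180.    0.   17.5] along -1.68 left -1.21 z 3.40 torque [-0.192 -0.351 -0.037] w 0.16082287426934466
```

>>> send_rows --moves "0 0 0.026 0 -3.3 0 255; 0 0 0.0524 0.2 -6.6 0 255; 0 0 0.07 0.3 -8.8 0 255; 0 0 0.07 0.3 -8.8 0 255"

```text
t: 21.28
ee_pos: [459.6, 130.6, 31.5]
tcp_rot: [180.0, -0.0, 13.5]
contact_force: [-1.0, -2.2, 3.5]
width: 0.162
grasp_force: 109.3
```

```bash
python3 q.py
```

```text
T_cw 0.182
t 21.2833 [459.57 130.6   31.53] [180.    -0.    13.47] along -1.48 left -1.95 z 3.49 torque [-0.187 -0.449 -0.063] w 0.16234078524136583
```

>>> send_rows --moves "0 0 0.026 0 -3.3 0 255; 0 0 0.0524 0.2 -6.6 0 255; 0 0 0.07 0.3 -8.8 0 255; 0 0 0.07 0.3 -8.8 0 255"

```text
t: 21.62
ee_pos: [457.9, 139.3, 31.5]
tcp_rot: [-180.0, -0.0, 9.5]
contact_force: [-0.1, -2.3, 4.8]
width: 0.165
grasp_force: 109.3
```

```bash
python3 q.py
```

```text
T_cw 0.222
t 21.6167 [457.88 139.26  31.54] [-1.80e+02 -1.00e-02  9.45e+00] along -0.46 left -2.23 z 4.81 torque [-0.197 -0.455 -0.058] w 0.16528139093283256
```

>>> send_rows --moves "0 0 0.026 0 -3.3 0 255; 0 0 0.0524 0.2 -6.6 0 255; 0 0 0.0524 0.2 -6.6 0 255; 0 0 0.0524 0.2 -6.6 0 255"

```text
t: 21.95
ee_pos: [457.0, 145.6, 31.5]
tcp_rot: [180.0, -0.0, 6.5]
contact_force: [-0.7, -0.6, 3.3]
width: 0.16
grasp_force: 109.2
```

```bash
python3 q.py
```

```text
T_cw 0.127
t 21.95 [457.02 145.59  31.53] [ 1.80e+02 -1.00e-02  6.52e+00] along -0.75 left -0.55 z 3.29 torque [-0.076 -0.41   0.058] w 0.16045485912734317
```

>>> send_rows --moves "0 0 0.026 0 -3.3 0 255; 0 0 0.0524 0.2 -6.6 0 255; 0 0 0.07 0.3 -8.8 0 255; 0 0 0.07 0.3 -8.8 0 255"

```text
t: 22.28
ee_pos: [456.4, 154.5, 31.6]
tcp_rot: [-180.0, -0.0, 2.4]
contact_force: [0.3, -1.7, 4.5]
width: 0.164
grasp_force: 109.3
```

```bash
python3 q.py
```

```text
T_cw 0.155
t 22.2833 [456.39 154.53  31.55] [-1.80e+02 -2.00e-02  2.44e+00] along 0.27 left -1.74 z 4.50 torque [-0.303 -0.536 -0.063] w 0.16374182053308123
```

>>> send_rows --moves "0 0 0.026 0 -3.3 0 255; 0 0 0.0524 0.2 -6.6 0 255; 0 0 0.07 0.3 -8.8 0 255; 0 0 0.07 0.3 -8.8 0 255"

```text
t: 22.62
ee_pos: [456.4, 163.4, 31.6]
tcp_rot: [-180.0, -0.0, -1.6]
contact_force: [1.0, -2.4, 4.1]
width: 0.162
grasp_force: 109.2
```

```bash
python3 q.py
```

```text
T_cw 0.168
t 22.6167 [456.36 163.39  31.55] [-1.7999e+02 -2.0000e-02 -1.5800e+00] along 1.03 left -2.39 z 4.15 torque [-0.452 -0.678 -0.133] w 0.16222817884144936
```

>>> send_rows --moves "0 0 0.026 0 -3.3 0 255; 0 0 0.0524 0.2 -6.6 0 255; 0 0 0.07 0.3 -8.8 0 255; 0 0 0.07 0.3 -8.8 0 255"

```text
t: 22.95
ee_pos: [457.0, 172.2, 31.6]
tcp_rot: [-180.0, -0.0, -5.6]
contact_force: [0.7, -2.3, 2.8]
width: 0.159
grasp_force: 109.2
```

```bash
python3 q.py
```

```text
T_cw 0.171
t 22.95 [456.98 172.19  31.59] [-1.7999e+02 -3.0000e-02 -5.5900e+00] along 0.90 left -2.18 z 2.82 torque [-0.484 -0.684 -0.103] w 0.15901896954318137
```

>>> send_rows --moves "0 0 0.026 0 -3.3 0 255; 0 0 0.0524 0.2 -6.6 0 255; 0 0 0.0524 0.2 -6.6 0 255; 0 0 0.0524 0.2 -6.6 0 255"

```text
t: 23.28
ee_pos: [457.8, 178.5, 31.6]
tcp_rot: [-180.0, -0.0, -8.5]
contact_force: [1.0, -3.4, 3.7]
width: 0.162
grasp_force: 109.2
```

```bash
python3 q.py
```

```text
T_cw 0.400
t 23.2833 [457.78 178.46  31.56] [-1.80e+02 -3.00e-02 -8.51e+00] along 1.45 left -3.21 z 3.65 torque [-0.458 -0.752 -0.003] w 0.16212872446404006
```

Torque is rising, so I take small steps now.

>>> send_rows --moves "0 0 0.01 0 -1.3 0 255; 0 0 0.0175 0 -2.2 0 255; 0 0 0.0175 0 -2.2 0 255; 0 0 0.0175 0 -2.2 0 255"

```text
t: 23.62
ee_pos: [458.1, 180.7, 31.6]
tcp_rot: [-180.0, -0.0, -9.6]
contact_force: [3.3, -3.7, 3.0]
width: 0.158
grasp_force: 109.3
```

```bash
python3 q.py
```

```text
T_cw 0.319
t 23.6167 [458.12 180.68  31.58] [-1.7999e+02 -3.0000e-02 -9.5900e+00] along 3.90 left -3.14 z 2.97 torque [-0.712 -0.966 -0.076] w 0.15820959593629808
```

```bash
cat > qa.py <<'E'
from h import *
T=[]
for i in range(6):
    s=manip.sense();a=np.radians(s["tcp_rot"][2]);f=s["contact_force"]
    T.append([s["wrist_torque"][2]-.1255*(-f[0]*np.sin(a)+f[1]*np.cos(a)),-f[0]*np.sin(a)+f[1]*np.cos(a)]);cam("side")
print(np.mean(T,0).round(3),np.std(T,0).round(3),s["tcp_rot"][2],s["t"])
E
python3 qa.py
```

```text
[ 0.376 -3.455] [0.084 0.545] -9.606355530433484 23.8667
```

>>> send_rows --moves "0 0 0.01 0.3 -1.3 0 255; 0 0 0.0175 0.5 -2.2 0 255; 0 0 0.0175 0.5 -2.2 0 255; 0 0 0.0175 0.5 -2.2 0 255"

```text
t: 24.25
ee_pos: [458.5, 182.8, 31.5]
tcp_rot: [180.0, 0.0, -10.6]
contact_force: [1.3, -4.6, 4.3]
width: 0.161
grasp_force: 109.3
```

```bash
python3 qa.py
```

```text
[ 0.499 -4.006] [0.047 0.389] -10.607564615002193 24.5
```

>>> send_rows --moves "0 0 0.01 0 -1.3 0 255; 0 0 0.0227 0 -2.9 0 255; 0 0 0.0227 0 -2.9 0 255; 0 0 0.0227 0 -2.9 0 255"

```text
t: 24.88
ee_pos: [459.1, 185.7, 31.5]
tcp_rot: [180.0, 0.0, -11.9]
contact_force: [2.0, -5.9, 4.7]
width: 0.162
grasp_force: 109.3
```

```bash
python3 qa.py
```

```text
[ 0.61  -4.877] [0.067 0.359] -11.931633337240525 25.1333
```

>>> send_rows --moves "0 0 0.01 0 -1.3 0 255; 0 0 0.0175 0 -2.2 0 255; 0 0 0.0175 0 -2.2 0 255; 0 0 0.0175 0 -2.2 0 255"

```text
t: 25.52
ee_pos: [459.6, 187.8, 31.5]
tcp_rot: [180.0, 0.0, -12.9]
contact_force: [0.8, -5.5, 3.8]
width: 0.165
grasp_force: 109.3
```

```bash
python3 qa.py
```

```text
[ 0.694 -5.197] [0.056 0.423] -12.925524173320392 25.7667
```

The nut is firm at about 0.69 N m. I back off a few degrees and lift off.

>>> send_rows --moves "0 0 -0.035 0 4.4 0 255;0 0 -0.07 0.3 8.8 0 255;0 0 -0.105 0.7 13.2 0 255;0 0 -0.105 0.7 13.2 0 255;0 0 -0.105 0.7 13.2 -2 255;0 0 -0.105 0.7 13.2 -5 255;0 0 -0.105 0.7 13.2 -8 255;0 0 -0.105 0.7 13.2 -11 255;0 0 -0.105 0.7 13.2 -15 255;0 0 -0.105 0.7 13.2 -20 255;0 0 -0.105 0.7 13.2 -30 255;0 0 -0.105 0.7 13.2 -45 255;0 0 -0.105 0.7 13.2 -65 255;0 0 -0.105 0.7 13.2 -85 255;0 0 -0.105 0.7 13.2 -100 255;0 0 -0.105 0.7 13.2 -100 255;0 0 -0.105 0.7 13.2 -100 255"

```text
t: 27.23
ee_pos: [457.0, 175.0, 132.0]
tcp_rot: [-180.0, -0.0, -6.9]
contact_force: [-0.7, 0.9, -5.0]
width: 0.159
grasp_force: 108.2
```

```bash
python3 q.py
python3 - <<'E'
from h import *
s=manip.sense();p=s["ee_pos"];y=s["tcp_rot"][2]
rel([*p,y],[[432,-225.5,130,2.9],[432,-225.5,56,2.9]])
c=cam("side");o=cv2.resize(c["pixels"][190:350,230:430],(800,600),interpolation=2);cv2.imwrite("pics/off.png",o[:,:,::-1])
E
```

```text
T_cw -0.133
t 27.2333 [456.98 174.97 132.  ] [-1.7998e+02 -1.0000e-02 -6.9100e+00] along -0.80 left 0.81 z -5.05 torque [ 0.04   0.354 -0.031] w 0.15891436179889243
-0.000 0.000 -0.1711 23.4 400.6 2.0
-0.000 0.000 -0.1711 23.4 400.6 76.0
```

View pics/off.png

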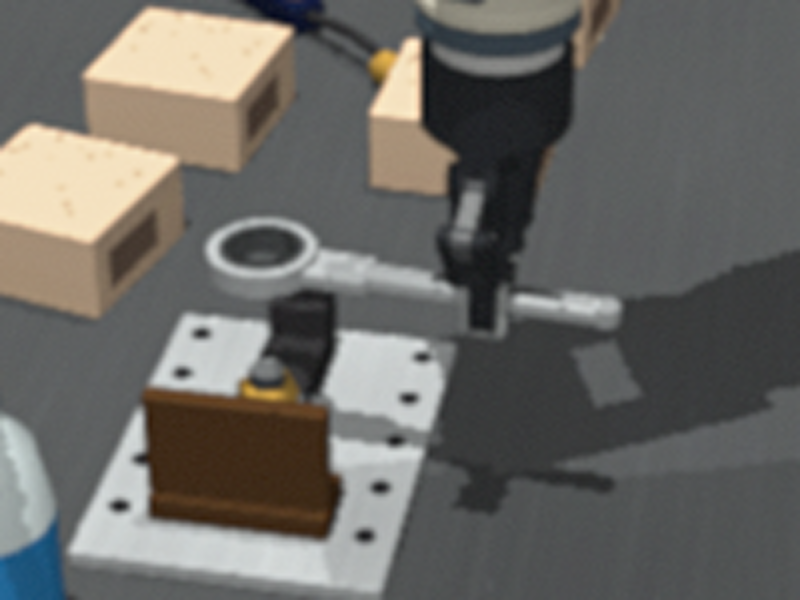

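The spanner is off the nut, with its ring at about (262,250) in the crop, well above the plaque and the step block. I carry it back over the brick.

>>> send_rows --moves "0 0 -0.01 2 20 0 255;0 0 -0.025 4 50 0 255;0 0 -0.04 6 85 0 255;0 0 -0.055 8 120 0 255;0 0 -0.07 10 155 0 255;0 0 -0.085 12 190 0 255;0 0 -0.1 14 225 0 255;0 0 -0.115 16 260 0 255;0 0 -0.13 18 295 1 255;0 0 -0.145 20 330 1 255;0 0 -0.16 22 360 2 255;0 0 -0.17 23 385 2 255;0 0 -0.1711 23.4 400.6 2 255;0 0 -0.1711 23.4 400.6 20 255;0 0 -0.1711 23.4 400.6 45 255;0 0 -0.1711 23.4 400.6 65 255;0 0 -0.1711 23.4 400.6 76 255;0 0 -0.1711 23.4 400.6 76 255;0 0 -0.1711 23.4 400.6 76 255"

```text
t: 28.87
ee_pos: [431.9, -225.2, 54.8]
tcp_rot: [-179.9, 0.1, 2.9]
contact_force: [-0.1, -0.2, -5.2]
width: 0.16
grasp_force: 108.3
```

>>> send_rows --moves "0 0 0 0 0 1 255;0 0 0 0 0 2 255;0 0 0 0 0 3 255;0 0 0 0 0 4 255;0 0 0 0 0 5 255;0 0 0 0 0 6 255;0 0 0 0 0 6 255;0 0 0 0 0 6 255"

```text
t: 29.53
ee_pos: [433.1, -226.0, 51.2]
tcp_rot: [179.9, -0.1, 2.9]
contact_force: [-6.0, 2.3, 16.7]
width: 0.163
grasp_force: 111.5
```

```bash
python3 q.py
```

```text
T_cw -0.252
t 29.5333 [ 433.06 -225.95   51.24] [ 1.7995e+02 -9.0000e-02  2.9100e+00] along -5.87 left 2.60 z 16.74 torque [0.386 0.54  0.073] w 0.16338691220348894
```

Brick contact now. I ease off 1.5 mm, release, and look.

>>> send_rows --moves "0 0 0 0 0 -1 255;0 0 0 0 0 -1.5 255;0 0 0 0 0 -1.5 255;0 0 0 0 0 -1.5 220;0 0 0 0 0 -1.5 200;0 0 0 0 0 -1.5 150;0 0 0 0 0 -1.5 80;0 0 0 0 0 -1.5 0;0 0 0 0 0 -1.5 0;0 0 0 0 0 -1.5 0;0 0 0 0 0 -1.5 0;0 0 0 0 0 -1.5 0;0 0 0 0 0 -1.5 0;0 0 0 0 0 -20 0;0 0 0 0 0 -50 0;0 0 0 0 0 -90 0;0 0 0 0 0 -110 0;0 0 0 0 0 -110 0;0 0 0 0 0 -110 0" --grip_force 30

```text
t: 31.12
ee_pos: [433.3, -226.1, 160.7]
tcp_rot: [179.9, -0.2, 2.9]
contact_force: [-1.1, 0.8, -0.1]
width: 0.999
grasp_force: 0.0
```

```bash
python3 q.py
python3 - <<'E'
from h import *
c=cam("wrist");d=cam("side")
o=np.zeros((480,800,3),np.uint8);o[:360,:480]=cv2.resize(c["pixels"],(480,360))
o[:240,480:]=cv2.resize(d["pixels"][160:250,310:430],(320,240),interpolation=2)
cv2.imwrite("pics/laid.png",o[:,:,::-1])
E
```

```text
T_cw -0.179
t 31.1167 [ 433.25 -226.06  160.71] [ 1.7991e+02 -1.5000e-01  2.9000e+00] along -1.07 left 0.90 z -0.10 torque [ 0.037  0.013 -0.066] w 0.999489362567607
```

View pics/laid.png

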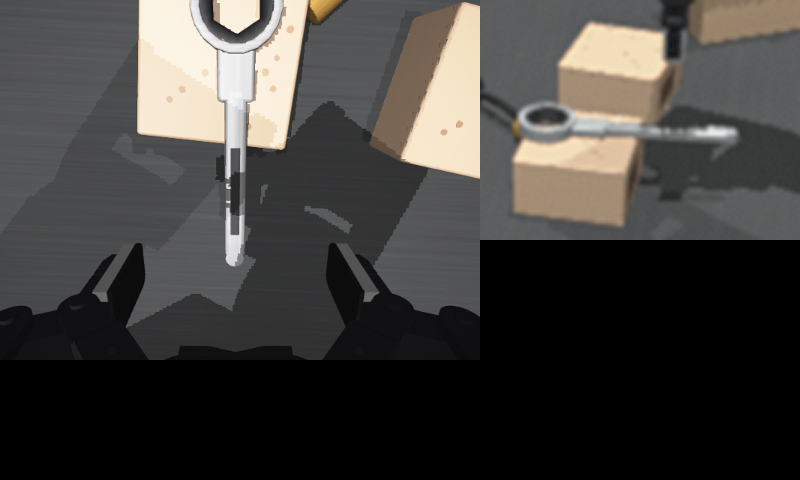

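The picture shows the spanner lying flat on the brick: ring near (237,10) in the wrist view, handle end at (235,260), level in the side view. The gripper is clear, so I hand the job in.

```bash
python3 -c "
from rig import manip
print(manip.sign_off())"
```

```text
the job is handed in; nothing more can be done
None
```

The nut was tightened to a measured torque of about 0.7 N m, the spanner is lying flat on the fire brick again, and the job is handed in; no verdict came back.

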